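# Pin the sowing template on the seed tray

## Task

Take the large sowing template, the one with twelve seed holes, out of the rack and lay it flat on the bench, handle up, so that it can be taken again by its handle. Then set it on the filled seed tray in the sowing jig with its two big holes at the pin bar, and slide it along until both holes drop over the pins and it lies flush on tray and bar. Let go of it, and leave the other templates and everything else on the bench where they are.

Things in the scene. Friction and masses are not known exactly. Their poses are not given: they have to be found in the camera images.
- template_mid (a point): Centre of the large template: flat white plate 200 x 150 x 8 mm, 0.2 to 0.35 kg, with twelve 8 mm seed holes (4 by 3). x: square to the plate, out of its handle side; y: along its 200 mm length to the end with the two pin holes; z: along its 150 mm width. Starts standing in a rack slot, z up, handle side facing away from the robot, leaning up to 4 degrees. Lying ready for use, x is up.
- template_holes (a point): Point midway between the template's two pin holes, at y = +87 mm from template_mid, in mid-thickness; axes as template_mid. The holes are round, 12.5 mm in diameter, right through the plate, at z = -45 and +45 mm from this point, 13 mm from the plate's end.
- template_grip (a point): Middle of the template's black bar handle, at x = +40, y = -11, z = 0 mm from template_mid; axes as template_mid. The bar is 14 mm wide along y, 12 mm thick along x and 62 mm long along z, on two 11 mm posts 49 mm apart, with 30 mm free between bar and plate.
- template_edge (a point): Middle of the template's upper long edge as it stands in the rack, 75 mm along z from template_mid; axes as template_mid. The edge is 8 mm thick and can be pinched from above; the end of the handle is 44 mm below it.
- rack: Fixed wooden plate rack, board 240 (x) x 180 (y) x 12 mm; origin at the centre of its underside, z up. Two slotted rails at y = -65 and +65 mm, 22 mm wide, tops at z = 52 mm. Slots 10.5 mm wide at x = -70, 0 and +70 mm, floor at z = 12 mm. Which template stands in which slot varies. The bench between rack and jig is kept clear.
- jig: Fixed sowing jig, plywood base 190 (x) x 270 (y) x 12 mm; origin at the centre of its underside, z up. It holds a black seed tray of compost, rim 140 (x) x 152 (y) mm, its centre at y = -35 mm, rim top at z = 62 mm; past the tray's +y end is the pin bar. Seated, the template has its y axis along the jig's y, x up, and template_mid at x = 0, z = 66 mm, y = -24 mm give or take 10.
- jig_bar (a point): Middle of the pin bar's range, at y = 63, z = 62 mm in the jig (axes as jig). The bar, 150 (x) x 20 (y) mm, top at z = 62 mm, has two pins at x = -45 and +45 mm, 10 mm thick, 11.5 mm high, the last 4 mm tapering to 5 mm. It is clamped anywhere within 10 mm either way along y: not measured, see or feel for it. A template lying on the pins drops by its own weight when the holes meet them.
- template6_mid (a point): Centre of a smaller white template, 170 x 115 x 8 mm, with six large seed holes, standing in another slot of the rack with its handle side the same way. To be left alone.
- template24_mid (a point): Centre of a smaller white template, 180 x 115 x 8 mm, with twenty-four small seed holes, standing in another slot of the rack with its handle side the same way. To be left alone.
- watering_can: Cream watering can, about 125 mm across and 170 mm high with its copper handle, spout 140 mm along its +y; origin at the centre of its underside. Bystander.
- spray_bottle: White spray bottle, 76 mm across, 190 mm high; origin at the centre of its underside. Bystander.
- pot: Terracotta pot, 90 mm across, 78 mm high; origin at the centre of its underside. Bystander.
- dibber_mid (a point): About the middle of a wooden dibber lying on the bench, 172 mm long along its x, 30 mm thick. Bystander.
- seed_jar: Glass jar with a metal lid, 68 mm across, 87 mm high; origin at the centre of its underside. Bystander.
- label_tub: Grey open tub of plant labels, 100 x 140 x 50 mm; origin at the centre of its underside. Bystander.
Things that resemble listed ones, but are neither listed nor needed, are in the scene too. What is shaped like the part that bears template_mid but orange is not meant.

How it is judged:
On the way:
1. The large template lies flat on the bench, handle up, let go (angle between template_mid's own x axis and vertical below 0.1 rad and height (world z) of template_mid below 0.012 m and contact force between template and the fingers below 0.3 N), for 0.2 s.
At the end, for the whole second after the job is handed in: The large template is at rest and released, handle up, flush on tray rim and pin bar with both pins through its holes: middle within 2.5 mm of seated height, tilt under 1.4 degrees, within 4 mm of the jig's centre line and inside the range of pin bar settings along it (z of template_mid in the frame of jig between 0.063 and 0.0685 m and angle between template_mid's own x axis and vertical below 0.025 rad and y of template_mid in the frame of jig between -0.037 and -0.011 m and x of template_mid in the frame of jig between -0.004 and 0.004 m and angle between the y axis of template_mid and the y axis of jig, either way round below 0.06 rad and linear speed of template below 0.02 m/s); the robot touches nothing.
It fails at once if another template is shifted by more than 30 mm (distance of any of template6_mid, template24_mid from where it was at the start of the episode above 0.03 m).
It fails at once if something else on the bench is shifted by more than 25 mm or knocked over (distance of any of watering_can, spray_bottle, pot, dibber_mid, seed_jar, label_tub from where it was at the start of the episode above 0.025 m or angle between any of watering_can, spray_bottle, pot, seed_jar's own z axis and vertical above 0.4 rad).
It also fails if it takes over 67 s, if anything falls off the work surface, if the arm or the gripper's body presses on something with over 40 N, if the wrist force passes 120 N, or if a joint passes its speed limit or range.

## Robot

A 6-joint arm with a two-finger parallel gripper is mounted at the origin on the work surface. World frame = base frame: x ahead of the robot, y to its left, z up, the work surface at z = 0. Lengths are in m, angles in rad, forces in N, time in s.
With the tool pointing down it reaches from about 0.25 to 0.775 m from the base axis. Payload 4 kg.
Tool frame: the origin (TCP) lies at the very end of the fingers, on their centre line; the grasp point (between the pads) lies 19 mm behind it; z points along the fingers, y is the direction in which the jaws open and shut (so a half turn about z gives the same grasp; the last joint's range is limited). The gripper opens to 94 mm and grips with 3 to 60 N. Pads are 16 mm wide; open, the fingers measure 119 mm over their backs; the gripper's body (75 mm by 177 mm) begins 78 mm behind the grasp point.
Start: joints at [1.172, 0.087, 1.371, -0, 1.684, -0.103], TCP at [0.16, 0.526, 0.206] pointing down, gripper open.
Joint ranges: [-3.1, 3.1], [-0.76, 2.03], [0.27, 2.55], [-1.08, 4.22], [0.17, 2.65], [-2.57, 2.57]. Speed limits (rad/s): [2.79, 2.79, 3.14, 3.14, 3.14, 3.14].

## Interface

Orientations are given as [roll, pitch, yaw] about the fixed x, y, z axes, in that order (R = Rz(yaw) Ry(pitch) Rx(roll)).
In Python, from bench import robot, snapshot, calibration gives the robot as it stands. The module is installed in compiled form; this text tells all that it offers.
- The arm moves only by the tool servo_tool, never from a script. Its argument "series" is text: rows parted by semicolons, each of 5 numbers parted by spaces: the closure, from -1 (fully open) to 1 (shut), then the shift along the tool's x, y, z in cm, then the turn about the tool's z in rad. A call has 1 to 20 rows; each row is the pose to reach, as a shift and turn from the pose commanded when the call began, along the tool's axes at that moment; what a row does not reach only later rows make up. A row lasts 1/12 s, in which the tool goes at most 41.7 mm and 7.16 degrees, less where a joint would pass 70% of its speed; a pose out of reach is approached as far as the arm can. A call with a gripper value outside its range is refused whole. The fingers move at their own pace and stop on an object; the grip force is fixed at half the most. Time passes only in rows, so rows that repeat a pose let the fingers close. It gives the time, the measured TCP pose, the force and the opening at its end, in the units of the state.
- robot.get_obs(): the state, without advancing time (a new reading comes with each control period).
- snapshot(name): name is "scene" or "top" or "wrist"; returns (picture, depth): 420x560x3 uint8, red, green, blue; 420x560 float32, m along the optical axis (not along the pixel's ray), 0 where there is no reading.
- calibration(name): a dict with "fx", "fy", "cx", "cy" (pixels), "rvec" (rotation vector, rad) and "tvec" (3), from world to camera coordinates, as OpenCV has them; the wrist camera has in their place "tool_from_camera" (4x4, takes a point from camera to tool coordinates, whose origin is the TCP and whose axes are the flange's). Camera axes: x right, y down, z forward; pixel columns grow to the right and rows downward; lengths in m; the calibration is good to about 2 mm. A picture is of the moment at which its call begins: read the wrist's pose just before it. calibration takes no time and is no camera call.
- robot.close_job(): hands the job in, once; it reports no verdict.
The state is a dict: "time": time; "joint_positions": joint angles; "qvel": joint speeds; "joint_torque": joint torques, N m; "tool_pos": TCP position; "ee_rot": TCP orientation; "wrist_force": force on the tool from outside, world axes, zero at the start; "wrist_torque": the same for the moment, N m; "width": finger opening in m.
Only numpy, scipy, OpenCV 4.12 (cv2) and the standard library are available. Lean on these libraries where they do the work, as an engineer would, in place of code of your own. Each camera call takes 0.05 s, during which the arm holds its last target. There are 200 camera calls.

## Working session

There is one attempt and no reset: what is moved stays moved. The work goes in short steps, Python scripts to look and compute and a tool call to move; the robot and the scene stay as the last step left them, time stands still between calls to the robot, and variables do not carry over. Pictures are saved under pics/ and viewed, about 8 in all and at most 12, crops included, and the job is handed in when it is done.

Besides the shell and the picture viewer there is one more tool, called after ">>>" by a JSON object that holds its "fn" and its "kwargs", one argument or row to a line. servo_tool: Moves the arm, as the interface text tells. Its arguments: {"type":"object","properties":{"series":{"type":"string"}},"required":["series"]}

```bash
mkdir -p pics
cat > h.py <<'E'
import numpy as np, cv2
from bench import robot, snapshot, calibration
def cam(name, obs=None):
    c=calibration(name)
    K=np.array([[c['fx'],0,c['cx']],[0,c['fy'],c['cy']],[0,0,1]])
    if name!='wrist':
        R=cv2.Rodrigues(np.array(c['rvec'],float))[0]; t=np.array(c['tvec'],float).ravel()
        return K,R.T,-R.T@t
    T=np.array(c['tool_from_camera']); Rt=tool(obs)
    return K,Rt@T[:3,:3],Rt@T[:3,3]+np.array(obs['tool_pos'])
def tool(obs):
    from scipy.spatial.transform import Rotation as Ro
    r=np.array(obs['ee_rot'],float)
    return r if r.shape==(3,3) else Ro.from_euler('xyz',r).as_matrix()
def shot(name,fn):
    o=robot.get_obs(); p,d=snapshot(name)
    cv2.imwrite(f'pics/{fn}.png',p[:,:,::-1])
    K,R,C=cam(name,o)
    np.savez(f'pics/{fn}.npz',p=p,d=d,K=K,R=R,C=C)
    return p,d,K,R,C
def load(fn):
    z=np.load(f'pics/{fn}.npz'); return [z[k] for k in 'pdKRC']
def ray(u,v,K,R): return R@np.linalg.inv(K)@np.array([u,v,1.])
def onz(u,v,z,K,R,C):
    r=ray(u,v,K,R); return C+r*(z-C[2])/r[2]
def cloud(d,K,R,C):
    v,u=np.mgrid[:d.shape[0],:d.shape[1]]
    q=np.stack([(u-K[0,2])/K[0,0]*d,(v-K[1,2])/K[1,1]*d,d],-1)
    P=q@R.T+C; P[d==0]=np.nan; return P
E
python3 - <<'E'
from h import *
print(robot.get_obs())
for n in('scene','top'):
    p,d,K,R,C=shot(n,n+'1'); print(n,C,R[:,2],K[0,0],(d>0).mean())
a=cv2.imread('pics/scene1.png');b=cv2.imread('pics/top1.png')
E
```

```text
{'time': 0.0, 'joint_positions': array([ 1.17189883e+00,  8.79594653e-02,  1.37226357e+00, -4.88373179e-05,
        1.68355264e+00, -1.03107625e-01]), 'qvel': array([ 1.62138230e-03, -1.19628610e-05, -2.87270421e-04, -1.96707898e-03,
        9.09108013e-04,  1.66124046e-03]), 'joint_torque': array([-3.95752677e-04, -3.40180492e+01, -3.02425575e+01,  7.15550361e-02,
        3.29805573e-02, -1.88738222e-04]), 'tool_pos': array([0.16013585, 0.52560544, 0.20429699]), 'ee_rot': array([-3.13941623e+00, -1.76406276e-04,  2.84579715e+00]), 'wrist_force': array([ 0.36587607, -0.34852576,  0.13575634]), 'wrist_torque': array([0.04631031, 0.077175  , 0.03401002]), 'width': 0.09380628027881616}
scene [ 1.13375341 -0.51227599  1.10817998] [-0.4702042   0.30834745 -0.82694006] 394.80343695480695 0.9958545918367347
top [ 0.36564464 -0.16372325  1.38117119] [ 0.15835213  0.01532441 -0.98726378] 425.00347084999754 0.9958928571428571
```

View pics/scene1.png

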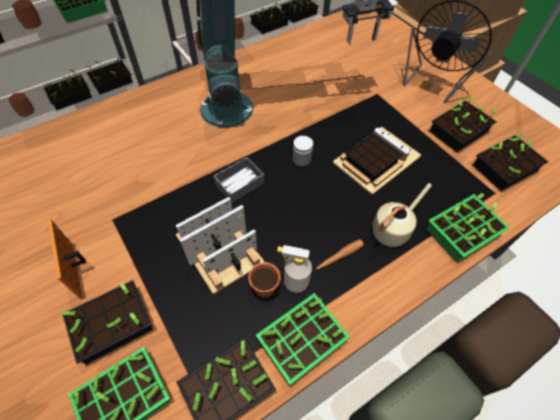

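View pics/top1.png

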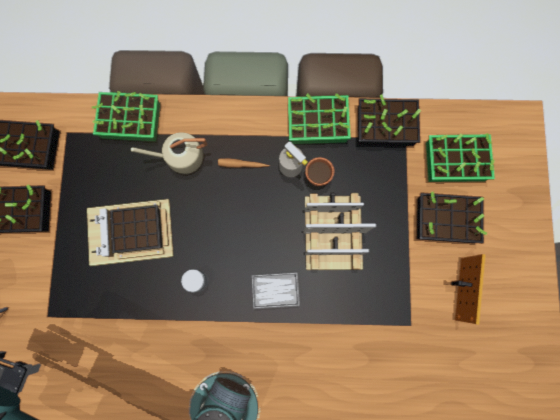

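Scene: the rack sits near (222,245) and the jig near (378,155). Top: the rack is at (334,232) with three plates, the middle one (row 226) the longest. The jig is at (130,232) with its pin bar on the left (about col 102). Next I'll measure both.

Run:
```python
from h import *
p,d,K,R,C=load('top1'); P=cloud(d,K,R,C)
# plate edge rows
for v in (203,205,225,227,250,252):
    pass
m=(P[...,2]>0.06); m[:180]=0;m[275:]=0;m[:,:295]=0;m[:,385:]=0
n,l,s,c=cv2.connectedComponentsWithStats(m.astype(np.uint8))
for i in range(1,n):
    if s[i,4]>15:
        q=P[l==i]; print(s[i],'min',q.min(0).round(3),'max',q.max(0).round(3),'med',np.median(q,0).round(3))
def board(r):
    hsv=cv2.cvtColor(p,cv2.COLOR_RGB2HSV)
    m=np.zeros(d.shape,bool); u0,v0,u1,v1=r
    m[v0:v1,u0:u1]=(abs(P[v0:v1,u0:u1,2]-.012)<.006)&(hsv[v0:v1,u0:u1,2]>110)
    m=cv2.morphologyEx(m.astype(np.uint8),cv2.MORPH_OPEN,np.ones((3,3)))
    pts=np.argwhere(m)[:,::-1]
    w=np.array([onz(u,v,.012,K,R,C)[:2] for u,v in pts],np.float32)
    b=cv2.minAreaRect(w); print('board',b); print(cv2.boxPoints(b).round(4).tolist())
board((80,195,180,270)); board((298,188,370,275))
s1=cv2.imread('pics/scene1.png')
a=cv2.resize(p[180:280,290:390,::-1],(400,400),interpolation=cv2.INTER_CUBIC)
b=cv2.resize(p[190:270,80:180,::-1],(400,320),interpolation=cv2.INTER_CUBIC)
b=np.vstack([b,np.zeros((80,400,3),np.uint8)])
cv2.imwrite('pics/c1.png',np.hstack([a,b]))
```

```text
[309 180  21   5  54] min [ 0.693 -0.311  0.06 ] max [ 0.712 -0.248  0.083] med [ 0.705 -0.277  0.071]
[305 192  58  18 414] min [ 0.615 -0.405  0.06 ] max [ 0.667 -0.237  0.134] med [ 0.619 -0.319  0.11 ]
[304 213  71  19 576] min [ 0.545 -0.433  0.06 ] max [ 0.597 -0.234  0.169] med [ 0.55  -0.338  0.129]
[306 237  62  17 359] min [ 0.476 -0.42   0.06 ] max [ 0.526 -0.24   0.134] med [ 0.481 -0.328  0.122]
board ((0.5394123196601868, 0.3327031135559082), (0.1898028403520584, 0.2709304988384247), 7.629449844360352)
[[0.42739999294281006, 0.4544000029563904], [0.4632999897003174, 0.1858000010251999], [0.6514999866485596, 0.210999995470047], [0.6154999732971191, 0.4796000123023987]]
board ((0.5514557957649231, -0.3136148750782013), (0.23894907534122467, 0.14439956843852997), 1.2591450214385986)
[[0.430400013923645, -0.24410000443458557], [0.4336000084877014, -0.38839998841285706], [0.6725000143051147, -0.3831999897956848], [0.6693000197410583, -0.23880000412464142]]
```

View pics/c1.png

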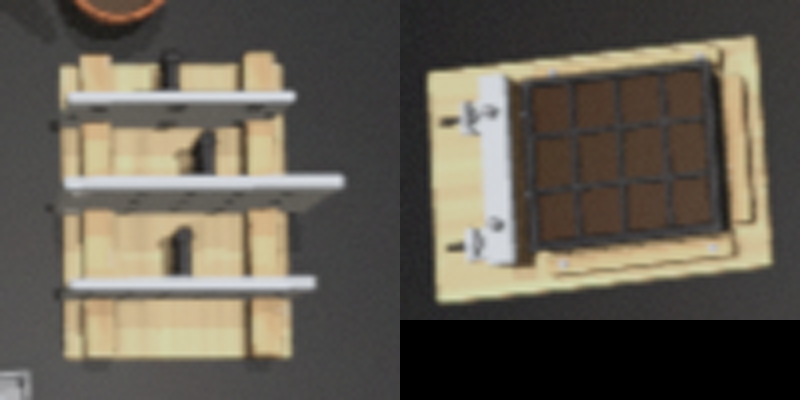

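The large template is the middle plate (x≈0.55, y from −0.434 to −0.234). Jig centre is at (0.539, 0.333) with yaw about +0.133. The crop shows the two pins at (465,118) and (470,243). Next: edge line, pins, tray and tool offsets.

Run:
```python
from h import *
for n in ('top1','scene1'):
    p,d,K,R,C=load(n); P=cloud(d,K,R,C)
    m=(P[...,2]>.148)&(P[...,2]<.18)&(P[...,1]<-.22)&(P[...,1]>-.45)&(abs(P[...,0]-.55)<.03)
    q=P[m]; print(n,m.sum(),q.min(0).round(4),q.max(0).round(4),q.mean(0).round(4))
    m2=m&(P[...,2]>.155)
    q=P[m2]; 
    if len(q)>10: print(np.polyfit(q[:,1]+.334,q[:,0],1),np.percentile(q[:,2],[50,90,98]))
p,d,K,R,C=load('top1'); 
# bright strip in top image: world via z=.162 for rows
g=p.min(2).astype(float)
X=[]
for u in range(310,370,3):
    col=g[213:240,u]; k=np.where(col>150)[0]+213
    if len(k): X.append((onz(u,k.min()-.5,.162,K,R,C)[0],onz(u,k.max()+.5,.162,K,R,C)[0],onz(u,225,.162,K,R,C)[1]))
X=np.array(X); print(X.round(4))
P=cloud(d,K,R,C)
# other things on bench between
for nm,(u,v,z) in dict(tub=(275,290,.05),jar=(193,281,.087),dib=(244,163,.02),spray=(290,160,.15),pot=(319,171,.078)).items(): print(nm,onz(u,v,z,K,R,C).round(3))
# jig frame pins / bar
c=np.array([.5394,.3327]);a=.1332
Rz=np.array([[np.cos(a),-np.sin(a)],[np.sin(a),np.cos(a)]])
for nm,u,v,z in (('pinA',80+65/4,190+118/4,.07),('pinB',80+70/4,190+243/4,.07)): print(nm,Rz.T@(onz(u,v,z,K,R,C)[:2]-c))
Q=P.copy(); Q[...,:2]=(P[...,:2]-c)@Rz
w=(g>150)&(abs(Q[...,2]-.062)<.008)&(abs(Q[...,0])<.09)&(Q[...,1]>.03)&(Q[...,1]<.1)
print('bar',w.sum(),np.percentile(Q[w],[2,50,98],axis=0).round(4))
```

```text
top1 234 [ 0.5457 -0.4323  0.148 ] [ 0.5575 -0.2352  0.1687] [ 0.5515 -0.3273  0.1614]
[-0.02013225  0.55211262] [0.16273341 0.1662243  0.16748704]
scene1 329 [ 0.5445 -0.4363  0.1481] [ 0.5603 -0.2369  0.166 ] [ 0.5545 -0.3392  0.1573]
[-0.02846666  0.55359127] [0.15955087 0.16243429 0.16383813]
[[ 0.5548  0.546  -0.2469]
 [ 0.5786  0.5084 -0.2556]
 [ 0.5581  0.5464 -0.2642]
 [ 0.5701  0.5466 -0.2729]
 [ 0.5761  0.5468 -0.2816]
 [ 0.5675  0.5469 -0.2903]
 [ 0.5706  0.5471 -0.299 ]
 [ 0.5708  0.5182 -0.3076]
 [ 0.5563  0.5475 -0.3163]
 [ 0.5565  0.5477 -0.325 ]
 [ 0.5566  0.5478 -0.3336]
 [ 0.5568  0.548  -0.3423]
 [ 0.5687  0.5482 -0.351 ]
 [ 0.5572  0.5484 -0.3596]
 [ 0.5574  0.5486 -0.3683]
 [ 0.584   0.5109 -0.377 ]
 [ 0.5606  0.5489 -0.3856]
 [ 0.5579  0.5491 -0.3943]
 [ 0.5581  0.5493 -0.403 ]
 [ 0.5582  0.5495 -0.4116]]
tub [ 0.362 -0.148  0.05 ]
jar [0.383 0.1   0.087]
dib [ 0.776 -0.036  0.02 ]
spray [ 0.748 -0.186  0.15 ]
pot [ 0.736 -0.279  0.078]
pinA [0.03960274 0.08063045]
pinB [-0.05929666  0.08106514]
bar 305 [[-0.0724  0.0535  0.0565]
 [-0.0004  0.0632  0.062 ]
 [ 0.0727  0.074   0.0673]]
```

>>> {"fn": "servo_tool", "kwargs": {
  "series": "0 -62.2 -69.5 -3.4 1.254;0 -62.2 -69.5 -3.4 1.254;0 -62.2 -69.5 -3.4 1.254;0 -62.2 -69.5 -3.4 1.254;0 -62.2 -69.5 -3.4 1.254;0 -62.2 -69.5 -3.4 1.254;0 -62.2 -69.5 -3.4 1.254;0 -62.2 -69.5 -3.4 1.254;0 -62.2 -69.5 -3.4 1.254;0 -62.2 -69.5 -3.4 1.254;0 -62.2 -69.5 -3.4 1.254;0 -62.2 -69.5 -3.4 1.254;0 -62.2 -69.5 -3.4 1.254;0 -62.2 -69.5 -3.4 1.254;0 -62.2 -69.5 -3.4 1.254;0 -62.2 -69.5 -3.4 1.254;0 -62.2 -69.5 -3.4 1.254;0 -62.2 -69.5 -3.4 1.254;0 -62.2 -69.5 -3.4 1.254;0 -62.2 -69.5 -3.4 1.254"
}}

```text
time: 1.77
tool_pos: [0.5109, -0.2314, 0.2351]
ee_rot: [-3.141, -0.001, 1.591]
wrist_force: [1.3, 0.4, -0.1]
width: 0.0468
```

>>> {"fn": "servo_tool", "kwargs": {
  "series": "0 -8.9 3.9 0 0;0 -8.9 3.9 0 0;0 -8.9 3.9 0 0;0 -8.9 3.9 0 0"
}}

```text
time: 2.1
tool_pos: [0.5516, -0.3208, 0.2326]
ee_rot: [-3.138, -0.002, 1.588]
wrist_force: [-1.4, -0.0, -1.5]
width: 0.0471
```

Run:
```python
from h import *
o=robot.get_obs(); print(o['tool_pos'],o['ee_rot'],o['joint_positions'])
p,d,K,R,C=shot('wrist','w1'); P=cloud(d,K,R,C)
m=(P[...,2]>.15)&(P[...,2]<.18)&(abs(P[...,0]-.552)<.04)
q=P[m]; print(m.sum(), q.min(0),q.max(0)); 
for y in np.arange(-.43,-.23,.02):
    k=q[abs(q[:,1]-y)<.01]
    if len(k): print(round(y,3),len(k),k[:,0].min().round(4),k[:,0].max().round(4),np.median(k[:,2]).round(4))
```

```text
[ 0.55157348 -0.32081634  0.23260494] [-3.13818074e+00 -1.72502801e-03  1.58799994e+00] [-6.15283009e-01  2.86930298e-01  1.08505944e+00 -6.38683966e-04
  1.77337454e+00 -6.32616889e-01]
2512 [ 0.54524044 -0.435967    0.15970506] [ 0.55719059 -0.23557291  0.1646307 ]
-0.43 19 0.55 0.5572 0.162
-0.39 234 0.5485 0.5564 0.1621
-0.37 270 0.5482 0.5561 0.1621
-0.35 277 0.548 0.5557 0.1621
-0.33 297 0.547 0.5553 0.1621
-0.31 299 0.5467 0.5542 0.1621
-0.29 310 0.5465 0.5538 0.1621
-0.27 350 0.5455 0.5534 0.1622
-0.25 372 0.5453 0.553 0.1621
```

View pics/w1.png

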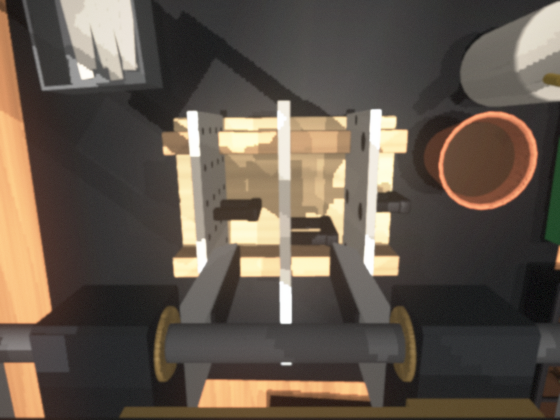

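The wrist view shows the large plate edge-on between the fingers (column 285), with both neighbours clear at columns 198 and 370. The edge centre is x=0.5507 and the top is at z=0.162. I'll descend and pinch.

>>> {"fn": "servo_tool", "kwargs": {
  "series": "0 0 -0.1 3 0;0 0 -0.1 6 0;0 0 -0.1 8 0;0 0 -0.1 9 0;0 0 -0.1 9.4 0;0 0 -0.1 9.4 0;1 0 -0.1 9.4 0;1 0 -0.1 9.4 0;1 0 -0.1 9.4 0;1 0 -0.1 9.4 0;1 0 -0.1 9.4 0;1 0 -0.1 9.4 0;1 0 -0.1 9.4 0;1 0 -0.1 9.4 0"
}}

```text
time: 3.32
tool_pos: [0.5508, -0.3177, 0.1421]
ee_rot: [3.141, 0.0, 1.592]
wrist_force: [0.1, -1.3, 1.1]
width: 0.0078
```

>>> {"fn": "servo_tool", "kwargs": {
  "series": "0.5 0 0 0 0;0.5 0 0 0 0;0.5 0 0 0.6 0;0.5 0 0 1.2 0;0.5 0 0 1.2 0;0.5 0 0 1.2 0;1 0 0 1.2 0;1 0 0 1.2 0;1 0 0 1.2 0;1 0 0 1.2 0;1 0 0 1.2 0;1 0 0 1.2 0"
}}

```text
time: 4.32
tool_pos: [0.5507, -0.3176, 0.1301]
ee_rot: [3.141, 0.0, 1.592]
wrist_force: [-0.2, -1.4, 0.4]
width: 0.0076
```

>>> {"fn": "servo_tool", "kwargs": {
  "series": "1 0 0 -1 0;1 0 0 -2 0;1 0 0 -4 0;1 0 0 -6 0;1 0 0 -8 0;1 0 0 -10 0;1 0 0 -12 0;1 0 0 -13 0;1 0 0 -13 0;1 0 0 -13 0"
}}

```text
time: 5.15
tool_pos: [0.5506, -0.3177, 0.2603]
ee_rot: [3.141, 0.001, 1.592]
wrist_force: [0.1, -1.7, -3.5]
width: 0.0077
```

>>> {"fn": "servo_tool", "kwargs": {
  "series": "1 1 0.5 0 0;1 3 1 0 0;1 6 2 0 0;1 9 3 0 -0.02;1 12 4 0 -0.05;1 15 5 0 -0.08;1 18 6 0 -0.11;1 21 7 0 -0.11;1 24 7.6 0 -0.11;1 27 7.6 0 -0.11;1 29 7.6 0 -0.11;1 30 7.6 0 -0.11;1 30.5 7.6 0 -0.11;1 30.5 7.6 3 -0.11;1 30.5 7.6 6 -0.11;1 30.5 7.6 9 -0.11;1 30.5 7.6 11 -0.11;1 30.5 7.6 12 -0.11;1 30.5 7.6 12.6 -0.11;1 30.5 7.6 13 -0.11"
}}

```text
time: 6.82
tool_pos: [0.6202, -0.0117, 0.1294]
ee_rot: [-3.141, 0.0, 1.701]
wrist_force: [1.4, -0.2, -1.6]
width: 0.0076
```

Run:
```python
from h import *
o=robot.get_obs(); print(o['tool_pos'],o['ee_rot'],o['wrist_force'])
p,d,K,R,C=shot('scene','s2')
cv2.imwrite('pics/s2c.png',cv2.resize(p[60:300,150:450,::-1],(750,600),interpolation=cv2.INTER_CUBIC))
```

```text
[ 0.62016062 -0.01172333  0.12942063] [-3.14127593e+00  1.09906389e-04  1.70081635e+00] [ 1.37053986 -0.2035035  -1.63388291]
```

View pics/s2c.png

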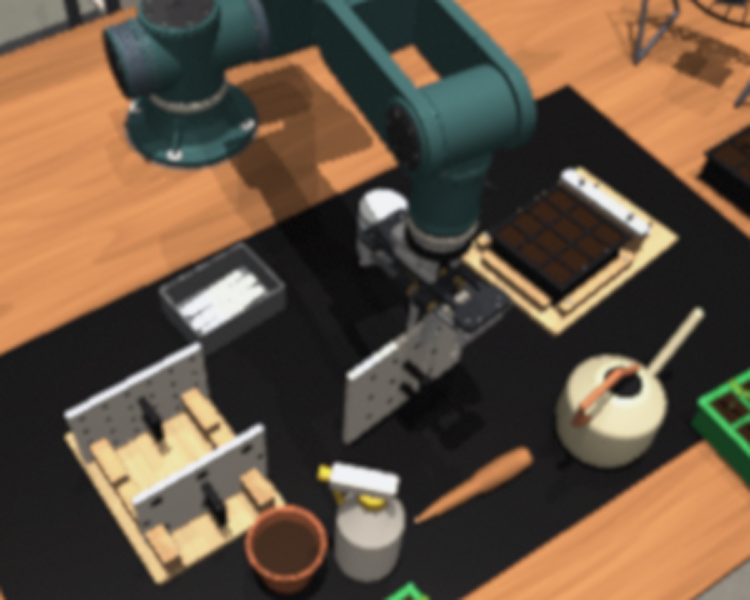

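The plate is held upright by its top edge, handle side away from the robot, and its foot is about 12 mm above the bench. I'll lower it to contact.

>>> {"fn": "servo_tool", "kwargs": {
  "series": "1 0 0 0.4 0;1 0 0 0.8 0;1 0 0 1.1 0;1 0 0 1.2 0;1 0 0 1.2 0;1 0 0 1.2 0"
}}

```text
time: 7.37
tool_pos: [0.6203, -0.011, 0.1181]
ee_rot: [3.141, 0.0, 1.702]
wrist_force: [0.5, 0.2, -2.0]
width: 0.008
```

>>> {"fn": "servo_tool", "kwargs": {
  "series": "0.47 0 0 0 0;0.47 0 0 0 0;0.47 0 0 0 0;0.47 0 0 0 0;0.47 0 -0.7 0 0;0.47 0 -1.4 0 0;0.47 0 -2.1 0 0;0.47 0 -2.8 0 0;0.47 0 -3.4 0 0;0.47 0 -4 0 0;0.47 0 -4 0 0;0.47 0 -4 0 0;0.47 0 -4 0 0"
}}

```text
time: 8.45
tool_pos: [0.5806, -0.0162, 0.118]
ee_rot: [3.141, -0.0, 1.702]
wrist_force: [-0.1, -0.3, -0.1]
width: 0.0248
```

```bash
cat > look.py <<'E'
from h import *
import sys
o=robot.get_obs(); print(o['tool_pos'],o['ee_rot'],o['wrist_force'])
p,d,K,R,C=shot('scene',sys.argv[1]); P=cloud(d,K,R,C)
g=p.min(2); hsv=cv2.cvtColor(p,cv2.COLOR_RGB2HSV)
m=(hsv[...,1]<60)&(hsv[...,2]>70)&(P[...,0]>.4)&(P[...,0]<.72)&(P[...,1]>-.2)&(P[...,1]<.14)&(P[...,2]<.17)&(P[...,2]>.003)
q=P[m]
for lo in np.arange(0,.17,.02):
    k=q[(q[:,2]>=lo)&(q[:,2]<lo+.02)]
    if len(k)>3: print(round(lo,2),len(k),np.median(k,0).round(3),k.min(0).round(3),k.max(0).round(3))
E
python3 look.py s3
```

```text
[ 0.58061306 -0.01624499  0.11804651] [ 3.14101755e+00 -2.80359350e-05  1.70174840e+00] [-0.11410919 -0.30858274 -0.07318305]
0.0 191 [ 0.626 -0.05   0.011] [ 0.497 -0.131  0.003] [0.707 0.098 0.02 ]
0.02 200 [ 0.62  -0.051  0.03 ] [ 0.599 -0.131  0.02 ] [0.634 0.07  0.04 ]
0.04 280 [ 0.608 -0.073  0.049] [ 0.402 -0.199  0.04 ] [0.644 0.066 0.06 ]
0.06 231 [ 0.606 -0.05   0.069] [ 0.589 -0.133  0.06 ] [0.646 0.068 0.08 ]
0.08 207 [ 0.602 -0.068  0.09 ] [ 0.585 -0.134  0.08 ] [0.634 0.03  0.1  ]
0.1 202 [ 0.595 -0.068  0.11 ] [ 0.581 -0.134  0.1  ] [0.632 0.031 0.12 ]
0.12 235 [ 0.588 -0.065  0.131] [ 0.561 -0.136  0.12 ] [0.608 0.058 0.14 ]
0.14 123 [ 0.584 -0.044  0.142] [ 0.562 -0.137  0.14 ] [0.61  0.058 0.16 ]
0.16 18 [ 0.605 -0.023  0.166] [ 0.562 -0.029  0.161] [ 0.608 -0.008  0.17 ]
```

The plate leans about 17° toward the robot and rests on the near finger, as planned. I'll lower it along the arc.

>>> {"fn": "servo_tool", "kwargs": {
  "series": "0.2 0 0 0.2 0;0 0 0 0.4 0;-0.3 0 0 0.6 0;-0.6 0 0 0.9 0;-1 0 0 1.2 0;-1 0 0 1.5 0;-1 0 -0.3 1.8 0;-1 0 -0.8 2.2 0;-1 0 -1.4 2.6 0;-1 0 -2 3.1 0;-1 0 -2.6 3.7 0;-1 0 -3.2 4.5 0;-1 0 -3.9 5.3 0;-1 0 -4.6 6.3 0;-1 0 -5.3 7.3 0;-1 0 -6 8.2 0;-1 0 -6.7 8.8 0;-1 0 -7.4 8.8 0;-1 0 -8 8.8 0;-1 0 -8 8.8 0"
}}

```text
time: 10.17
tool_pos: [0.5005, -0.0268, 0.0303]
ee_rot: [3.141, 0.0, 1.702]
wrist_force: [0.6, -0.2, 1.0]
width: 0.0942
```

```bash
python3 look.py s4; python3 -c "
import cv2;p=cv2.imread('pics/s4.png');cv2.imwrite('pics/s4c.png',cv2.resize(p[100:280,220:460],(720,540),interpolation=2))"
```

```text
[ 0.50049622 -0.02681729  0.03030653] [3.14101825e+00 1.30133782e-04 1.70150961e+00] [ 0.64221696 -0.24713455  1.04595541]
0.0 1761 [ 0.562 -0.059  0.006] [ 0.414 -0.148  0.003] [0.684 0.104 0.016]
0.02 33 [ 0.52  -0.021  0.03 ] [ 0.415 -0.06   0.021] [0.578 0.102 0.04 ]
0.04 95 [ 0.416 -0.083  0.048] [ 0.403 -0.199  0.04 ] [0.58  0.123 0.06 ]
0.06 48 [ 0.45  -0.015  0.07 ] [ 0.411 -0.044  0.06 ] [0.562 0.122 0.079]
0.08 44 [0.415 0.104 0.085] [ 0.401 -0.045  0.08 ] [0.563 0.127 0.1  ]
0.12 42 [ 0.581 -0.037  0.134] [ 0.456 -0.054  0.123] [0.587 0.012 0.14 ]
0.14 36 [ 0.585 -0.05   0.15 ] [ 0.43  -0.071  0.14 ] [0.593 0.002 0.159]
0.16 10 [ 0.571 -0.013  0.168] [ 0.426 -0.043  0.166] [0.584 0.008 0.17 ]
```

View pics/s4c.png

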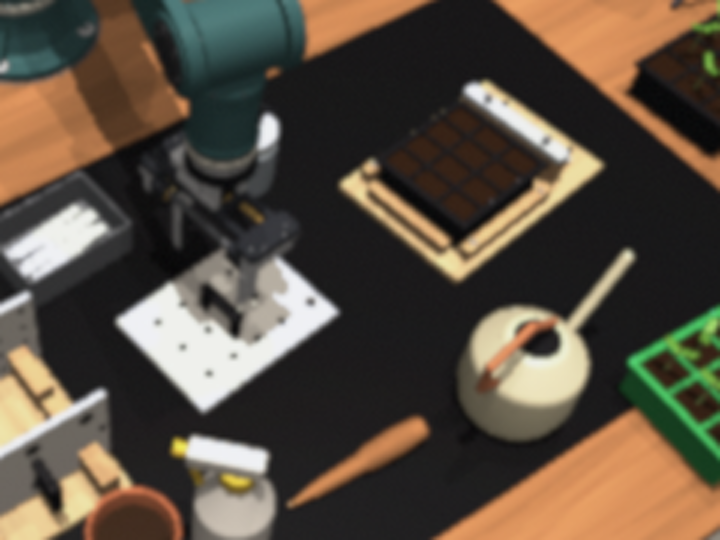

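The template lies flat with the handle up. In the crop the handle is at (218,308) and the pin-hole end faces the jig. I'll rise, turn the jaws along the plate's length, and measure from above.

>>> {"fn": "servo_tool", "kwargs": {
  "series": "-1 0 0 -3 0;-1 0 0 -6 0;-1 0 0 -9 0;-1 0 1 -12 -0.12;-1 0 2 -15 -0.24;-1 0 3 -17 -0.36;-1 0 4 -17 -0.48;-1 0 4 -17 -0.6;-1 0 4 -17 -0.72;-1 0 4 -17 -0.84;-1 0 4 -17 -0.96;-1 0 4 -17 -1.08;-1 0 4 -17 -1.2;-1 0 4 -17 -1.32;-1 0 4 -17 -1.44;-1 0 4 -17 -1.57;-1 0 4 -17 -1.57;-1 0 4 -17 -1.57"
}}

```text
time: 11.72
tool_pos: [0.5413, -0.0215, 0.2005]
ee_rot: [-3.141, 0.002, -3.014]
wrist_force: [-0.1, -0.8, 0.1]
width: 0.0941
```

```bash
cat > plate.py <<'E'
from h import *
import sys
o=robot.get_obs(); print(o['time'],o['tool_pos'],o['ee_rot'],o['joint_positions'][5])
p,d,K,R,C=shot('wrist',sys.argv[1]); P=cloud(d,K,R,C)
p2,d2,K2,R2,C2=shot('top',sys.argv[1]+'t'); P2=cloud(d2,K2,R2,C2)
def white(p,P): 
    h=cv2.cvtColor(p,cv2.COLOR_RGB2HSV); return (h[...,1]<60)&(h[...,2]>60)&(abs(P[...,2]-.008)<.006)&(P[...,1]<.15)&(P[...,1]>-.2)&(P[...,0]>.4)&(P[...,0]<.72)
for n,(p,d,K,R,C,P) in dict(w=(p,d,K,R,C,P),t=(p2,d2,K2,R2,C2,P2)).items():
    m=white(p,P).astype(np.uint8); m=cv2.morphologyEx(m,cv2.MORPH_OPEN,np.ones((3,3)))
    k,l,s,c=cv2.connectedComponentsWithStats(m); i=1+s[1:,4].argmax()
    q=P[l==i]; pl=np.linalg.lstsq(np.c_[q[:,:2]-q[:,:2].mean(0),np.ones(len(q))],q[:,2],rcond=None)[0]
    print(n,s[i],cv2.minAreaRect(q[:,:2].astype(np.float32)),'plane',pl.round(4))
    b=(p.max(2)<70)&(P[...,2]>.036)&(P[...,2]<.06)&(abs(P[...,0]-.545)<.06)&(abs(P[...,1]+.05)<.07)
    if b.sum()>10:
        q=P[b]; print('bar',b.sum(),cv2.minAreaRect(q[:,:2].astype(np.float32)),np.median(q,0))
E
python3 plate.py w5
```

```text
11.7167 [ 0.5413478  -0.02146791  0.20053799] [-3.14133122e+00  1.59021725e-03 -3.01419873e+00] -1.8425845961766678
w [  168   122   200   142 25263] ((0.5472211837768555, -0.03816017508506775), (0.15026402473449707, 0.20332007110118866), 6.697367191314697) plane [ 0.0005 -0.0003  0.0082]
bar 775 ((0.5468539595603943, -0.04838292673230171), (0.05944932997226715, 0.012109380215406418), 6.531768798828125) [ 0.54629813 -0.0482444   0.05005234]
t [ 232  207   44   49 1165] ((0.5513282418251038, -0.07215829193592072), (0.15560351312160492, 0.14086808264255524), 3.0692765712738037) plane [0.0048 0.0024 0.0084]
bar 32 ((0.5379705429077148, -0.05037665739655495), (0.03834182024002075, 0.008613585494458675), 9.002884864807129) [ 0.53745081 -0.05015088  0.05056369]
```

View pics/w5.png

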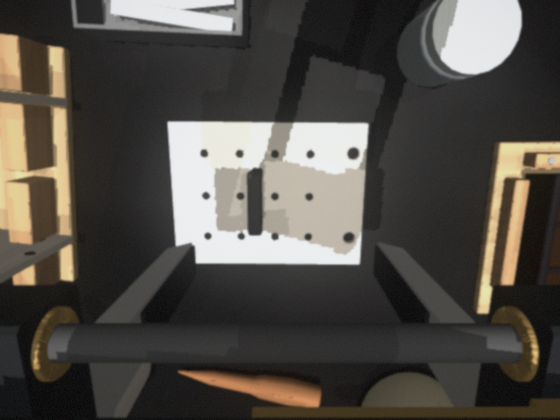

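The wrist view shows the flat plate with its bar at (255,202) and pin holes at (353,153) and (348,237). The plate's yaw is 0.116 and the bar is at (0.5475, −0.0487). I'll grasp the bar.

>>> {"fn": "servo_tool", "kwargs": {
  "series": "-0.4 -0.3 -2.8 3 0.012;-0.4 -0.3 -2.8 6 0.012;-0.4 -0.3 -2.8 9 0.012;-0.4 -0.3 -2.8 12 0.012;-0.4 -0.3 -2.8 14.5 0.012;-0.4 -0.3 -2.8 16.5 0.012;-0.4 -0.3 -2.8 17.5 0.012;-0.4 -0.3 -2.8 17.8 0.012;-0.4 -0.3 -2.8 17.8 0.012;1 -0.3 -2.8 17.8 0.012;1 -0.3 -2.8 17.8 0.012;1 -0.3 -2.8 17.8 0.012;1 -0.3 -2.8 17.8 0.012;1 -0.3 -2.8 17.8 0.012;1 -0.3 -2.8 17.8 0.012;1 -0.3 -2.8 17.8 0.012"
}}

```text
time: 13.15
tool_pos: [0.5475, -0.0488, 0.022]
ee_rot: [-3.142, 0.0, -3.023]
wrist_force: [-0.1, 0.5, 0.8]
width: 0.0224
```

>>> {"fn": "servo_tool", "kwargs": {
  "series": "1 0 0 -1 0;1 0 0 -3 0;1 0 0 -6 0;1 0 0 -9 0;1 0 0 -12 0;1 0 0 -14 0;1 0 0 -15 0;1 0 0 -15 0;1 0 0 -15 0"
}}

```text
time: 13.9
tool_pos: [0.5471, -0.0488, 0.1712]
ee_rot: [3.141, -0.001, -3.023]
wrist_force: [-0.8, 1.3, -3.7]
width: 0.0137
```

>>> {"fn": "servo_tool", "kwargs": {
  "series": "1 -0.1 1 0 0;1 -0.4 3 0 0;1 -0.7 6 0 0;1 -1 9 0 0;1 -1.3 12 0 0;1 -1.6 15 0 0;1 -2 18 0 0;1 -2.4 21 0 0;1 -2.8 24 0 0;1 -3.2 27 0 0;1 -3.5 30 0 -0.015;1 -3.7 32 0 -0.015;1 -3.8 33.2 0 -0.015;1 -3.8 33.7 0 -0.015;1 -3.8 33.7 2 -0.015;1 -3.8 33.7 4 -0.015;1 -3.8 33.7 5.5 -0.015;1 -3.8 33.7 6.3 -0.015;1 -3.8 33.7 6.3 -0.015;1 -3.8 33.7 6.3 -0.015"
}}

```text
time: 15.57
tool_pos: [0.5455, 0.2897, 0.1089]
ee_rot: [-3.142, -0.0, -3.009]
wrist_force: [0.5, 0.3, -2.3]
width: 0.0139
```

Run:
```python
from h import *
o=robot.get_obs(); print(o['time'],o['tool_pos'],o['ee_rot'],o['wrist_force'],o['width'])
for n in('top','scene'):
    p,d,K,R,C=shot(n,n+'6'); P=cloud(d,K,R,C)
    m=(p.min(2)>70)&(abs(P[...,2]-.092)<.012)&(P[...,1]>.12)&(P[...,1]<.46)&(P[...,0]>.4)&(P[...,0]<.68)
    m=cv2.morphologyEx(m.astype(np.uint8),cv2.MORPH_OPEN,np.ones((2,2)))
    q=P[m>0]; b=cv2.minAreaRect(q[:,:2].astype(np.float32)); print(n,m.sum(),b)
    q0=q.mean(0); print('plane',np.linalg.lstsq(np.c_[q[:,:2]-q0[:2],np.ones(len(q))],q[:,2],rcond=None)[0].round(4))
t=cv2.imread('pics/top6.png')[180:285,70:200];s=cv2.imread('pics/scene6.png')[90:220,320:450]
cv2.imwrite('pics/c6.png',np.hstack([cv2.resize(t,(400,323),interpolation=2)[:323],cv2.resize(s,(323,323),interpolation=2)]))
```

```text
15.5667 [0.54547245 0.28968538 0.10887818] [-3.14152086e+00 -4.25083851e-04 -3.00932959e+00] [ 0.52030333  0.27613142 -2.28799934] 0.013908807420098228
top 894 ((0.4749041795730591, 0.278356671333313), (0.2739175856113434, 0.2278466671705246), 24.703872680664062)
 ** On entry to DLASCL parameter number  4 had an illegal value
 ** On entry to DLASCL parameter number  4 had an illegal valueTraceback (most recent call last):
  File "<stdin>", line 8, in <module>
    x, resids, rank, s = _umath_linalg.lstsq(a, b, rcond,
                         ~~~~~~~~~~~~~~~~~~~^^^^^^^^^^^^^
                                             signature=signature)
                                             ^^^^^^^^^^^^^^^^^^^^
    raise LinAlgError("SVD did not converge in Linear Least Squares")
numpy.linalg.LinAlgError: SVD did not converge in Linear Least Squares
```

```bash
cat > onjig.py <<'E'
from h import *
import sys
tag=sys.argv[1]; zt=float(sys.argv[2])
o=robot.get_obs(); print(o['time'],o['tool_pos'],o['ee_rot'],o['wrist_force'])
c=np.array([.5394,.3327]);a=.1332
Rz=np.array([[np.cos(a),-np.sin(a)],[np.sin(a),np.cos(a)]])
for n in('top','scene'):
    if len(sys.argv)>3: p,d,K,R,C=load(n+tag)
    else: p,d,K,R,C=shot(n,n+tag)
    P=cloud(d,K,R,C); P[...,:2]=(P[...,:2]-c)@Rz
    m=(p.min(2)>60)&(abs(P[...,2]-zt)<.012)&(abs(P[...,0])<.11)&(P[...,1]>-.17)&(P[...,1]<.12)
    k,l,s,_=cv2.connectedComponentsWithStats(m.astype(np.uint8)); m=l==1+s[1:,4].argmax()
    q=P[m]; b=cv2.minAreaRect(q[:,:2].astype(np.float32)); print(n,m.sum(),'jig frame',b)
    print(' plane',np.linalg.lstsq(np.c_[q[:,:2]-q[:,:2].mean(0),np.ones(len(q))],q[:,2],rcond=None)[0].round(4))
t=cv2.imread(f'pics/top{tag}.png')[180:285,70:200];s=cv2.imread(f'pics/scene{tag}.png')[90:220,320:450]
cv2.imwrite(f'pics/c{tag}.png',np.hstack([cv2.resize(t,(400,323),interpolation=2),cv2.resize(s,(323,323),interpolation=2)]))
E
python3 onjig.py 6 .092
```

```text
15.6167 [0.54591729 0.28997547 0.10962415] [ 3.14132056e+00  1.10387112e-03 -3.00916286e+00] [-0.26004608 -0.29939688 -2.41382354]
top 1161 jig frame ((0.0056772381067276, -0.06282054632902145), (0.13643878698349, 0.15075039863586426), 89.96714782714844)
 plane [0.003  0.0064 0.0836]
scene 1166 jig frame ((0.007233165204524994, -0.03424360603094101), (0.2051766812801361, 0.15116509795188904), 88.96271514892578)
 plane [0.0034 0.0064 0.0827]
```

View pics/c6.png

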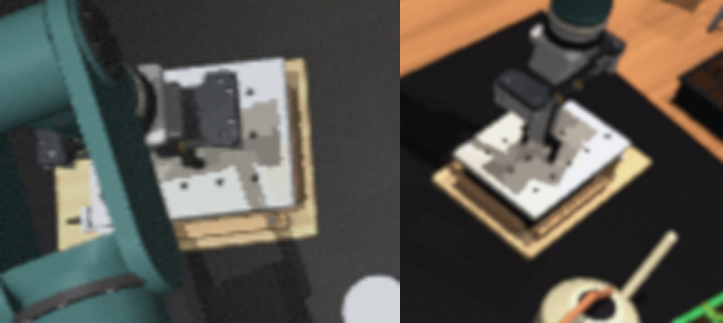

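Both cameras put the plate over the jig about 6 mm off centre in +x, at −34 along y. I'll measure the bar and jig with the same cameras for a relative value.

Run:
```python
from h import *
c=np.array([.5394,.3327]);a=.1332
Rz=np.array([[np.cos(a),-np.sin(a)],[np.sin(a),np.cos(a)]])
def ext(n,m): 
    q=P[m]; x=np.percentile(q[:,0],[1,99]);y=np.percentile(q[:,1],[1,99]); b=cv2.minAreaRect(q[:,:2].astype(np.float32))
    print(n,m.sum(),'x',x.round(4),x.mean().round(4),'y',y.round(4),y.mean().round(4),'z',np.median(q[:,2]).round(4),'rect',np.round(b[0],4),np.round(b[1],4),round(b[2],2))
for f in('top1','scene1'):
    p,d,K,R,C=load(f); P=cloud(d,K,R,C); P[...,:2]=(P[...,:2]-c)@Rz
    h=cv2.cvtColor(p,cv2.COLOR_RGB2HSV); near=(abs(P[...,0])<.12)&(abs(P[...,1])<.16)
    bar=near&(h[...,1]<60)&(h[...,2]>140)&(P[...,2]>.054)&(P[...,2]<.068)&(P[...,1]>.04)
    k,l,s,_=cv2.connectedComponentsWithStats(bar.astype(np.uint8)); ext(f+' bar',l==1+s[1:,4].argmax())
    ext(f+' tray',near&(P[...,2]>.05)&(P[...,2]<.07)&(P[...,1]<.045)&(h[...,2]<110))
    ext(f+' board',near&(abs(P[...,2]-.012)<.006)&(h[...,2]>110)&(h[...,1]>60))
    pin=near&(P[...,2]>.066)&(P[...,1]>.03); ext(f+' pins>66',pin)
    for sg in(-1,1):
        k=P[pin&(P[...,0]*sg>0.02)]; print(sg,len(k),k.mean(0).round(4) if len(k) else '')
ims=[]
for f,(r0,r1,c0,c1) in dict(top1=(196,262,84,124),scene1=(120,170,365,415)).items():
    ims.append(cv2.resize(cv2.imread(f'pics/{f}.png')[r0:r1,c0:c1],(360,500),interpolation=2))
cv2.imwrite('pics/pins.png',np.hstack(ims))
```

```text
top1 bar 316 x [-0.0739  0.0736] -0.0001 y [0.0528 0.0743] 0.0635 z 0.0618 rect [0.0005 0.0633] [0.0229 0.1502] 89.78
top1 tray 2084 x [-0.0686  0.0663] -0.0011 y [-0.1091  0.0395] -0.0348 z 0.0595 rect [-0.0006 -0.0343] [0.1536 0.1382] 89.93
top1 board 893 x [-0.0945  0.0953] 0.0004 y [-0.1344  0.1351] 0.0003 z 0.0122 rect [0.0005 0.0009] [0.2728 0.1923] 89.91
top1 pins>66 51 x [-0.0702  0.0564] -0.0069 y [0.0307 0.0714] 0.0511 z 0.0674 rect [-0.0032  0.0513] [0.041  0.1362] 89.83
-1 23 [-0.0458  0.0586  0.0686]
1 12 [0.0442 0.0574 0.0717]
scene1 bar 167 x [-0.0716  0.0748] 0.0016 y [0.0489 0.0738] 0.0614 z 0.0605 rect [0.0016 0.0617] [0.149  0.0267] 1.29
scene1 tray 1323 x [-0.0669  0.0704] 0.0017 y [-0.1136  0.0371] -0.0382 z 0.0575 rect [ 0.0012 -0.0384] [0.1412 0.1608] 0.2
scene1 board 604 x [-0.0904  0.0959] 0.0027 y [-0.1381  0.1319] -0.0031 z 0.0104 rect [ 0.0028 -0.0021] [0.2745 0.1908] 89.68
scene1 pins>66 13 x [-0.0463  0.0503] 0.002 y [0.0543 0.0651] 0.0597 z 0.0701 rect [0.0021 0.0596] [0.0968 0.0105] 0.4
-1 6 [-0.0435  0.0586  0.0705]
1 7 [0.0469 0.0587 0.0698]
```

View pics/pins.png

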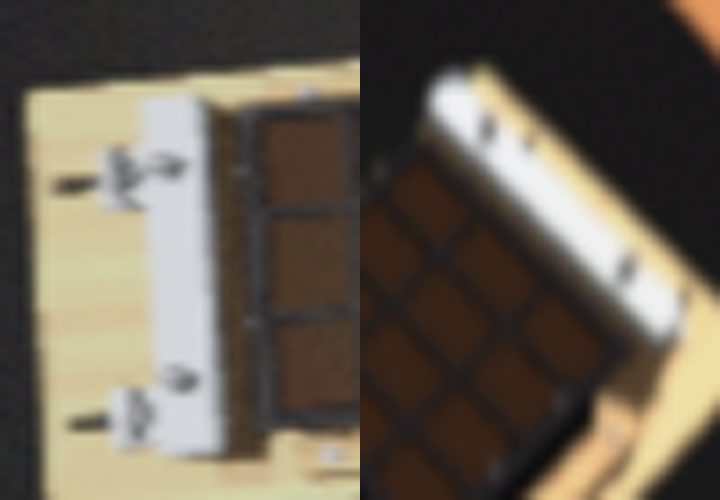

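The relative offset is consistent across both cameras: the plate is +5.6 mm in jig x, and mid y ≈ −31 with the pins at about 63.5. I'll correct x, go partway in y, and lower lightly until it touches the pins.

>>> {"fn": "servo_tool", "kwargs": {
  "series": "1 0.2 0.1 0 0;1 0.4 0.2 0 0;1 0.56 0.2 0 0;1 0.56 0.2 0 0;1 0.56 0.2 0.1 0;1 0.56 0.2 0.2 0;1 0.56 0.2 0.2 0;1 0.56 0.2 0.2 0"
}}

```text
time: 16.38
tool_pos: [0.5397, 0.2915, 0.1068]
ee_rot: [3.141, 0.0, -3.008]
wrist_force: [0.5, -0.1, -2.1]
width: 0.0139
```

>>> {"fn": "servo_tool", "kwargs": {
  "series": "1 0 0 0.1 0;1 0 0 0.1 0;1 0 0 0.2 0;1 0 0 0.2 0;1 0 0 0.2 0"
}}

```text
time: 16.8
tool_pos: [0.5399, 0.2916, 0.1053]
ee_rot: [3.141, 0.001, -3.009]
wrist_force: [-0.1, -0.5, 0.1]
width: 0.014
```

Contact: the weight is now carried. I'll slide toward the pins with slight pressure.

>>> {"fn": "servo_tool", "kwargs": {
  "series": "1 0 0.1 0.1 0;1 0 0.2 0.1 0;1 0 0.3 0.1 0;1 0 0.4 0.1 0;1 0 0.4 0.1 0"
}}

```text
time: 17.22
tool_pos: [0.5387, 0.2956, 0.1032]
ee_rot: [-3.141, -0.001, -3.008]
wrist_force: [0.6, 0.4, -3.6]
width: 0.0137
```

>>> {"fn": "servo_tool", "kwargs": {
  "series": "1 0 0 0.1 0;1 0 0 0.2 0;1 0 0 0.3 0;1 0 0 0.3 0;1 0 0 0.3 0"
}}

```text
time: 17.63
tool_pos: [0.539, 0.2954, 0.1007]
ee_rot: [-3.142, -0.0, -3.008]
wrist_force: [-0.9, 0.5, -2.3]
width: 0.0136
```

>>> {"fn": "servo_tool", "kwargs": {
  "series": "1 0 0 0.1 0;1 0 0 0.2 0;1 0 0 0.3 0;1 0 0 0.4 0;1 0 0 0.4 0"
}}

```text
time: 18.05
tool_pos: [0.5392, 0.2956, 0.0971]
ee_rot: [3.141, 0.0, -3.008]
wrist_force: [0.4, 0.1, -0.9]
width: 0.0139
```

>>> {"fn": "servo_tool", "kwargs": {
  "series": "1 0 0 0.1 0;1 0 0 0.2 0;1 0 0 0.3 0;1 0 0 0.4 0;1 0 0 0.4 0"
}}

```text
time: 18.47
tool_pos: [0.5394, 0.2958, 0.0964]
ee_rot: [3.141, 0.002, -3.008]
wrist_force: [-5.0, -1.0, 10.0]
width: 0.0134
```

>>> {"fn": "servo_tool", "kwargs": {
  "series": "1 0 0 -0.2 0;1 0 0 -0.2 0;1 0 0 -0.2 0"
}}

```text
time: 18.72
tool_pos: [0.5395, 0.2957, 0.0965]
ee_rot: [3.141, 0.002, -3.008]
wrist_force: [-1.8, 0.0, 6.6]
width: 0.0135
```

```bash
python3 onjig.py 7 .07
```

```text
18.7167 [0.53953425 0.29572068 0.09645651] [ 3.14096096e+00  1.86312078e-03 -3.00840049e+00] [-1.80838119  0.00671413  6.6488223 ]
top 1324 jig frame ((-0.00031238794326782227, -0.055643126368522644), (0.13878044486045837, 0.15185977518558502), 89.54299926757812)
 plane [-0.0002  0.0027  0.0702]
scene 1557 jig frame ((0.00047056376934051514, -0.02717633545398712), (0.20762932300567627, 0.15275630354881287), 89.09001922607422)
 plane [-0.0016 -0.0001  0.0679]
```

View pics/c7.png

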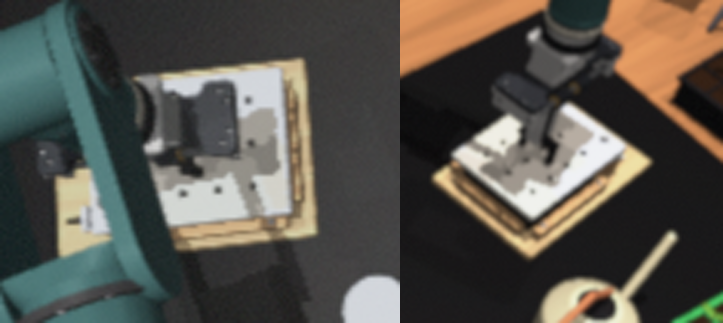

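Plate top is at 0.070 and level, x ≈ −0.5 mm, mid y ≈ −24, so it appears flush on the pins. I'll release and rise.

>>> {"fn": "servo_tool", "kwargs": {
  "series": "1 0 0 -0.1 0;0.2 0 0 -0.1 0;0 0 0 -0.1 0;0 0 0 -0.1 0;0 0 0 -0.1 0;0 0 0 -0.1 0;0 0 0 -1 0;0 0 0 -3 0;0 0 0 -6 0;0 0 0 -9 0;0 0 0 -12 0;0 -3 0 -15 0;0 3 -5 -15 0;0 6 -9 -15 0;0 10 -12 -15 0;0 12 -15 -15 0;0 14 -18 -15 0;0 14 -18 -15 0;0 14 -18 -15 0;0 14 -18 -15 0"
}}

```text
time: 20.48
tool_pos: [0.4239, 0.0975, 0.2462]
ee_rot: [3.141, 0.003, -3.011]
wrist_force: [-0.7, -0.1, -0.1]
width: 0.0473
```

```bash
python3 onjig.py 8 .07
```

```text
20.4833 [0.42389936 0.09745382 0.24619563] [ 3.14129633e+00  3.10256845e-03 -3.01145744e+00] [-0.74225916 -0.08754264 -0.06444773]
top 1730 jig frame ((0.008105222135782242, -0.024109624326229095), (0.13624560832977295, 0.20271921157836914), 0.2308519333600998)
 plane [0.0009 0.0004 0.0702]
scene 1786 jig frame ((-0.000411398708820343, -0.026965871453285217), (0.20743566751480103, 0.1540384441614151), 89.59381103515625)
 plane [-0.0004 -0.0008  0.068 ]
```

View pics/c8.png

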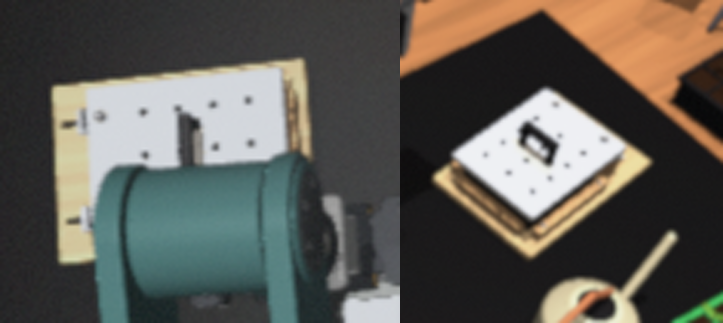

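The plate lies level with its top at 0.070 in both cameras. A pin tip shows in the hole at (100,115), and the gripper is clear with no force on it. Handing in.

```bash
python3 -c "
from bench import robot
print(robot.get_obs()['wrist_force']); print(robot.close_job())"
```

```text
[ 0.31705916 -0.00760767  0.27443738]
the job is handed in; nothing more can be done
None
```

The large template is seated on the sowing jig, released, and the job was handed in about 20.5 s into the 67 s limit. I pinched it by its top edge, lifted it out of the middle slot, and tipped it handle up onto the clear bench. After regrasping the bar handle, I slid it along the pin bar until the holes dropped over the pins.

**Last checks that passed:**
- **Height:** the plate top is at 0.070 m by the top camera, which is the seated height, and 0.068 m by the scene camera, which reads about 2 mm low throughout.
- **Tilt:** under 0.1° in both camera fits.
- **Position:** the middle is at jig y ≈ −24 mm and within about 2 mm of the centre line.
- **Pins:** one pin tip was visible in its hole. The second hole was not seen directly because the arm covered it, so I infer it from the flush, level fit.
- **Gripper:** it is clear of everything and the wrist force was near zero.

**Checks that disagreed:**
- **Plate in the grip:** once lifted, it sat about 5 mm to one side and 12 mm lower than planned, because the fingers were still closing as I lifted. I corrected the sideways offset from the camera views before lowering onto the pins.
- **Sideways reading:** the top camera's last value (+8 mm) is not usable because the arm covered part of the plate. Its value just before release was −0.3 mm.
- **Seating depth:** the plate stopped about 2.5 mm higher than I had predicted from first contact with the pins. The cameras still show it at seated height.

I did not measure the other templates or bench items again at the end.

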